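# Load a packed flask in the lever press by three ratchet clicks

## Task

A packed flask stands under the plate of the little spring-return lever press on the bench. Pull the press lever down until you feel the plate seat on the flask, then go on exactly three clicks of the lever's ratchet, so that the pawl has dropped into the third notch after seating and not a fourth, and finish while still holding the lever there with the fingers: its spring throws it up again if you let go. Do not knock over or shove anything else on the bench.

Things in the scene. Friction and masses are not known exactly. Their poses are not given: they have to be found in the camera images.
- lever_press: the bench press, fixed: grey cast body, base 240 x 150 mm (x, y) and 22 mm thick, column at the back, head to 205 mm height. Origin at the centre of the base's underside, z up; its front faces its own -x, roughly towards the robot, turned up to 0.25 rad. The lever is on its -y side
- press_bed (a point): top centre of the steel bed under the ram, 30 mm above the table, where the flask to be pressed stands
- lever_pivot (a point): point on the lever's shaft axis, in the plane in which the lever's rod swings: 175 mm above the table. The axis is parallel to the press's y axis
- lever_knob (a point): centre of the black ball knob, 30 mm across, at the end of the lever, 200 mm from lever_pivot. The lever rod is 12 mm thick; free space of 60 mm or more on both sides of the knob, also all along its swing
- press_lever (a joint): lever angle in rad, 0 at rest (knob 50 degrees above level, pointing to the robot), growing as the knob is pulled down and towards the robot: it goes round the pivot in the press's x-z plane, is level with the pivot at 0.87 and ends at a hard stop at 1.16. Springs back to 0 if let go. Pull needed at the knob: 1 to 7 N until the plate seats; seating adds about 7 N that stay (8 to 17 N from then on)
- ratchet_pawl (a point): nose of the sprung pawl that rides over the round teeth of the steel sector beside the lever, both ways. Notches (pawl down between two teeth) lie every 8 degrees (0.14 rad) of the lever, the first at 0. From notch to notch the pull at the knob falls by 3 to 5 N as a tooth passes under the pawl, then jumps up by as much within some 3 mm as the pawl drops in the next notch: that is the click
- press_plate: steel plate of the press, 50 x 50 x 10 mm, hung on a sprung stem under the ram; origin at the centre of its underside. Goes straight down 2.5 mm per click of the lever, until it seats on the flask's top, between 1 and 5 clicks from rest (the seat falls about a quarter of a click past a notch); after that its spring gives way
- flask_a: closed two-part square aluminium flask with brass guide pins, 60 x 60 mm, 49 to 57 mm high: the three flasks are packed to different heights. Loose, 450 g; origin at the centre of its underside. One of the three stands on the press bed, the other two wait on the wooden block
- flask_b: closed two-part square aluminium flask with brass guide pins, 60 x 60 mm, 49 to 57 mm high: the three flasks are packed to different heights. Loose, 450 g; origin at the centre of its underside. One of the three stands on the press bed, the other two wait on the wooden block
- flask_c: closed two-part square aluminium flask with brass guide pins, 60 x 60 mm, 49 to 57 mm high: the three flasks are packed to different heights. Loose, 450 g; origin at the centre of its underside. One of the three stands on the press bed, the other two wait on the wooden block
- jaw_model: bystander: plaster jaw model with teeth, 56 x 66 mm, 33 mm high, loose; origin under its centre
- articulator: bystander: black articulator with two plaster jaws in it, 100 x 85 mm, 92 mm high, loose; origin under its centre
- drop_bottle: bystander: small amber bottle, 32 mm across, 62 mm high, loose; origin under its centre
- wax_jar: bystander: clear jar with white lid, 56 mm across, 45 mm high, loose; origin under its centre
- mixing_cup: bystander: dark rubber mixing bowl, 68 mm across, 50 mm high, loose; origin under its centre
- plaster_spatula: bystander: plaster spatula with dark wooden handle, 170 mm long, lying on the bench, loose
Mind the look-alikes: they are no part of the job. Leave any green or red look-alike of the flask_b alone.

How it is judged:
On the way, in this order (a step that is already met when the one before it is completed fails the run):
1. the plate has come down and seats on the flask (contact force between press_plate and anything else above 30 N), for 0.1 s.
2. the lever stands in the third notch after seating, held by the fingers (((horizontal distance between flask_a and press_bed below 0.015 m and value of joint press_lever between 0.4999 and 0.6171 rad) or (horizontal distance between flask_b and press_bed below 0.015 m and value of joint press_lever between 0.6395 and 0.7568 rad) or (horizontal distance between flask_c and press_bed below 0.015 m and value of joint press_lever between 0.9187 and 1.036 rad)) and contact force between the fingers and press_lever above 2 N), for 0.3 s.
At the end, for the whole second after the job is handed in: The fingers hold the lever still (more than 2 N on it), within 0.42 of a click of the third notch after the one in which the plate seated, the plate pressing on the flask with more than 50 N. Nothing is let go (all of step 2 and contact force between press_plate and anything else above 50 N and velocity of joint press_lever between -0.1 and 0.1 rad/s); the arm keeps its last pose, push and grip.
It fails at once if the lever goes over a fourth click after seating ((horizontal distance between flask_a and press_bed below 0.015 m and value of joint press_lever above 0.6311 rad) or (horizontal distance between flask_b and press_bed below 0.015 m and value of joint press_lever above 0.7707 rad) or (horizontal distance between flask_c and press_bed below 0.015 m and value of joint press_lever above 1.05 rad)).
It fails at once if a flask is shifted by more than 15 mm (distance of any of flask_a, flask_b, flask_c from where it was at the start of the episode above 0.015 m).
It fails at once if another thing on the bench is shifted by more than 20 mm (distance of any of jaw_model, articulator, drop_bottle, wax_jar, mixing_cup, plaster_spatula from where it was at the start of the episode above 0.02 m).
It also fails if it takes over 69 s, if anything falls off the work surface, if the arm or the gripper's body presses on something with over 40 N, if the wrist force passes 120 N, or if a joint passes its speed limit or range.

## Robot

A 6-joint arm with a two-finger parallel gripper is mounted at the origin on the work surface. World frame = base frame: x ahead of the robot, y to its left, z up, the work surface at z = 0. Lengths are in m, angles in rad, forces in N, time in s.
With the tool pointing down it reaches from about 0.3 to 0.875 m from the base axis. Payload 6.4 kg.
Tool frame: the origin (TCP) lies at the centre of the arm's flange, where the gripper is bolted on; the fingertips stand 166 mm ahead of it and the grasp point (between the pads) lies 147 mm ahead of it (arm.finger_overhang is the distance from the TCP to the fingertips, in m); z points along the fingers, y is the line along which they close (so a half turn about z gives the same grasp; the last joint's range is limited). The gripper opens to 88 mm and grips with 3 to 60 N. Pads are 18 mm wide; open, the fingers measure 123 mm over their backs; the gripper's body (75 mm by 187 mm) begins 45 mm behind the grasp point.
Start: joints at [0.943, 0.181, 1.607, -0, 1.354, -0.206], TCP at [0.235, 0.525, 0.405] pointing down, gripper open.
Joint ranges: [-2.99, 2.99], [-0.89, 2.07], [0.3, 2.58], [-1.14, 4.28], [0, 2.63], [-3.12, 3.12]. Speed limits (rad/s): [2.57, 2.57, 3.01, 3.14, 3.14, 3.14].

## Interface

Orientations are given as a unit quaternion [x, y, z, w].
In Python, from rig import arm gives the robot as it stands.
- The arm moves only by the tool send_rows, never from a script. Its argument "rows" is a list of rows, each a list of 7 numbers: the turn, a rotation vector about the tool's x, y, z in rad, then the shift along the tool's x, y, z in m, then the finger opening in m, from 0 to 0.0881. In form: [[wx, wy, wz, dx, dy, dz, gripper], ...]. A call has 1 to 10 rows; each row shifts and turns the commanded pose from where the row before left it, along the tool's axes as they then stand; what a row does not reach is not made up. A row lasts 1/12 s, in which the tool goes at most 41.7 mm and 7.16 degrees, less where a joint would pass 70% of its speed; a pose out of reach is approached as far as the arm can. A call is refused whole if a number of a shift passes 0.0417 or a number of a turn 0.125, either way. A call with a gripper value outside its range is refused whole. The fingers move at their own pace and stop on an object; "newtons" is the grip in N (left out, the last holds). Time passes only in rows, so rows that do not move let the fingers close. It gives the time, the measured TCP pose, the force, the opening and the grip force at its end, in the units of the state.
- arm.read_state(): the state, without advancing time (a new reading comes with each control period).
- arm.capture(name): name is "scene" or "side" or "wrist"; returns (picture, depth): 384x512x3 uint8, red, green, blue; 384x512 float32, m along the optical axis (not along the pixel's ray), 0 where there is no reading.
- arm.camera_params(name): a dict with "intrinsics" (3x3 intrinsics, pixels), "k1" (the pictures are not rectified: a ray, as slopes to the right and down, at radius r is drawn at 1 + k1 r^2 times it, then the intrinsics apply), "xyz" and "rotation" of the camera in the world. Camera axes: x right, y down, z forward; pixel columns grow to the right and rows downward; lengths in m; the calibration is good to about 2 mm. A picture is of the moment at which its call begins: read the wrist's pose just before it. camera_params takes no time and is no camera call; for the wrist camera it gives the pose at the moment of the call.
- arm.close_job(): hands the job in; it is judged then, once.
Trained networks look in the newest picture that a camera, given by its name, has taken for a name from the list of things; names that differ only in an ending like _2 or _b are one class to them, and where a whole thing is asked for, a point or a joint stands for the part that bears it (a point fixed in the world has none). Each returns a list of dicts, best first, with "confidence" (0 to 1); they miss things now and then, are a little off and sometimes report something else, mostly with a low value. They report only what shows in the picture. A call takes as long as a camera call. They do not tell look-alikes from the thing itself.
- arm.find_in(thing, camera): "extent" ([left, top, right, bottom] as shares, 0 to 1, of the picture: columns of its width, rows of its height, round what is visible of it).
The state is a dict: "time_s": time; "q": joint angles; "joint_vel": joint speeds; "joint_efforts": joint torques, N m; "position": TCP position; "tool_rot": TCP orientation; "force": force on the tool from outside, world axes, zero at the start; "moment": the same for the moment, N m; "width": finger opening in m; "grasp_force": force on a finger pad.
Only numpy, scipy, OpenCV 4.12 (cv2) and the standard library are available. Lean on these libraries where they do the work, as an engineer would, in place of code of your own. Each camera call takes 0.05 s, during which the arm holds its last target. There are 200 camera calls.

## Working session

There is one attempt and no reset: what is moved stays moved. The work goes in short steps, Python scripts to look and compute and a tool call to move; the robot and the scene stay as the last step left them, time stands still between calls to the robot, and variables do not carry over. Pictures are saved under pics/ and viewed, at most 10 in all, crops included, and the job is handed in when it is done.

Besides the shell and the picture viewer there is one more tool, called after "Request:" as name(argument=value, ...) on one line, values as JSON. send_rows: Moves the arm, as the interface text tells. Its arguments: {"type":"object","properties":{"rows":{"type":"array","items":{"type":"array","items":{"type":"number"}}},"newtons":{"type":"number"}},"required":["rows"]}

```bash
mkdir -p pics
cat > h.py <<'E'
import numpy as np,cv2
from rig import arm
def cap(n,f):
    p=arm.camera_params(n); im,d=arm.capture(n); cv2.imwrite(f'pics/{f}.png',im[...,::-1]); np.savez(f'pics/{f}.npz',d=d,K=p['intrinsics'],k1=p['k1'],t=p['xyz'],R=p['rotation']); return im,d,p
def world(u,v,z,p):
    K=np.array(p['intrinsics']);k=p['k1']
    a=np.array([(u-K[0,2])/K[0,0],(v-K[1,2])/K[1,1]]);s=a.copy()
    for _ in range(10): s=a/(1+k*(s@s))
    return np.array(p['xyz'])+np.array(p['rotation'])@(z*np.array([s[0],s[1],1]))
def proj(P,p):
    c=np.array(p['rotation']).T@(np.array(P)-np.array(p['xyz']));s=c[:2]/c[2];s=s*(1+p['k1']*(s@s));K=np.array(p['intrinsics'])
    return s[0]*K[0,0]+K[0,2],s[1]*K[1,1]+K[1,2]
E
python3 - <<'E'
from h import *
ims=[]
for c in ['scene','side']:
    im,d,p=cap(c,c+'0'); ims.append(im)
    print(c,np.round(p['xyz'],3),np.round(p['rotation'],3).tolist(),p['intrinsics'],p['k1'])
    for t in ['lever_press','lever_knob','press_plate','flask_a','press_bed','ratchet_pawl']:
        for r in arm.find_in(t,c)[:3]:
            e=np.array(r['extent'])*[512,384,512,384]; u,v=(e[0]+e[2])/2,(e[1]+e[3])/2
            print(t,round(r['confidence'],2),e.round(),world(u,v,d[int(v),int(u)],p).round(3))
print(arm.read_state())
cv2.imwrite('pics/a.png',cv2.resize(np.vstack(ims),(800,1200))[:600,:,::-1]);cv2.imwrite('pics/b.png',cv2.resize(ims[1],(800,600))[...,::-1])
E
```

```text
scene [1.425 0.506 1.105] [0.454, 0.802, -0.334, -0.2] [[466.97439799   0.         247.49469367]
 [  0.         466.97439799 193.35776232]
 [  0.           0.           1.        ]] -0.18313700468657657Traceback (most recent call last):
  File "<stdin>", line 9, in <module>
  File "h.py", line 9, in world
    return np.array(p['xyz'])+np.array(p['rotation'])@(z*np.array([s[0],s[1],1]))
                              ~~~~~~~~~~~~~~~~~~~~~~~^^~~~~~~~~~~~~~~~~~~~~~~~~~~
ValueError: matmul: Input operand 1 has a mismatch in its core dimension 0, with gufunc signature (n?,k),(k,m?)->(n?,m?) (size 3 is different from 4)
```

Rotation is a quaternion; fix.

```bash
sed -i "s/p=arm.camera_params(n);/p=cam(n);/; s/^def world/def cam(n):\n    p=dict(arm.camera_params(n)); p['rotation']=Rotation.from_quat(p['rotation']).as_matrix(); return p\ndef world/; s/^from rig/from scipy.spatial.transform import Rotation\nfrom rig/" h.py
python3 - <<'E'
from h import *
ims=[]
for c in ['scene','side']:
    im,d,p=cap(c,c+'0'); ims.append(im)
    print(c,np.round(p['xyz'],3),np.round(p['rotation'],3).tolist())
    for t in ['lever_press','lever_knob','press_plate','flask_a','ratchet_pawl']:
        for r in arm.find_in(t,c)[:3]:
            e=np.array(r['extent'])*[512,384,512,384]; u,v=(e[0]+e[2])/2,(e[1]+e[3])/2
            print(t,round(r['confidence'],2),e.round(),world(u,v,d[int(v),int(u)],p).round(3))
print(arm.read_state())
for i,n in enumerate('ab'): cv2.imwrite(f'pics/{n}.png',cv2.resize(ims[i],(800,600))[...,::-1])
E
```

```text
scene [1.425 0.506 1.105] [[-0.508, 0.594, -0.624], [0.861, 0.366, -0.353], [0.018, -0.716, -0.697]]
lever_press 0.69 [156. 117. 242. 274.] [ 0.7   -0.056  0.208]
lever_knob 0.97 [180. 113. 216. 192.] [ 0.597 -0.127  0.257]
lever_knob 0.28 [257. 248. 288. 282.] [0.717 0.189 0.083]
press_plate 0.68 [201. 202. 221. 216.] [ 0.641 -0.061  0.1  ]
flask_a 0.93 [241. 290. 271. 324.] [0.838 0.209 0.052]
flask_a 0.92 [256. 251. 290. 283.] [0.723 0.196 0.085]
flask_a 0.76 [300. 277. 325. 304.] [0.713 0.313 0.05 ]
ratchet_pawl 0.58 [154. 116. 242. 271.] [ 0.692 -0.066  0.203]
ratchet_pawl 0.57 [151. 198. 167. 219.] [ 0.678 -0.237  0.038]
side [ 0.422 -0.931  0.842] [[0.98, -0.116, 0.16], [-0.197, -0.532, 0.824], [-0.011, -0.839, -0.544]]
lever_press 0.73 [233. 176. 337. 286.] [ 0.646 -0.147  0.187]
lever_knob 0.63 [230. 179. 312. 241.] [ 0.626 -0.075  0.204]
press_plate 0.68 [231. 178. 339. 287.] [ 0.645 -0.149  0.185]
press_plate 0.63 [267. 237. 286. 251.] [ 0.638 -0.091  0.099]
flask_a 0.98 [265. 241. 285. 268.] [ 0.632 -0.102  0.071]
flask_a 0.91 [254. 177. 277. 196.] [0.689 0.277 0.049]
fla
[... 165 characters left out ...]
.073  0.243]
{'time_s': 0.7, 'q': array([ 9.42730287e-01,  1.80761697e-01,  1.60700674e+00,  1.69561741e-05,
        1.35376813e+00, -2.06277585e-01]), 'joint_vel': array([-0.00061159, -0.00023229, -0.00055916, -0.00118924,  0.00014373,
       -0.00166435]), 'joint_efforts': array([-1.34359201e-03, -4.33728755e+01, -3.42102778e+01,  7.00812950e-02,
        3.10323865e-02,  1.19072914e-05]), 'position': array([0.23537968, 0.52463152, 0.40473275]), 'tool_rot': array([2.09336183e-01, 9.77843731e-01, 2.89945645e-05, 3.79404042e-06]), 'force': array([-0.7905291 , -0.86678214,  0.66303447]), 'moment': array([-0.03248809, -0.00276016,  0.00023051]), 'grasp_force': 0.0, 'width': 0.08844374767563959}
```

View pics/a.png

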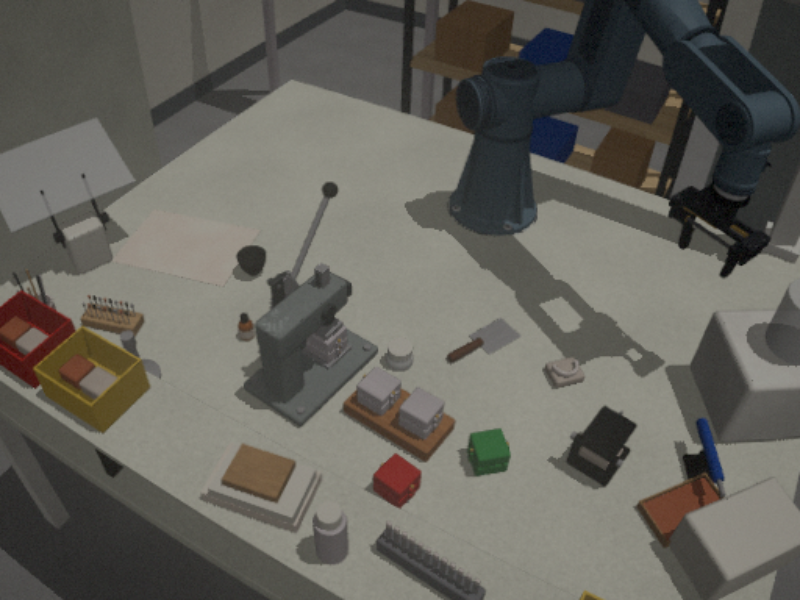

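View pics/b.png

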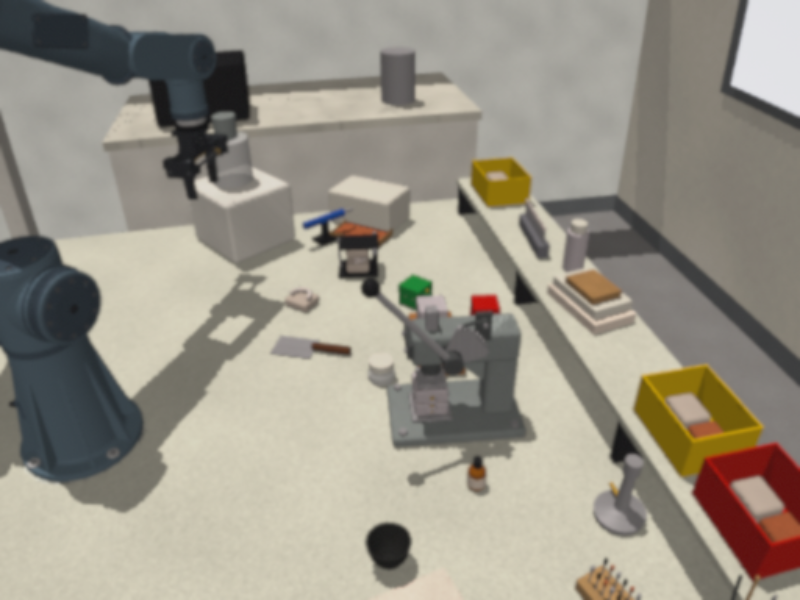

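Scene: press lever knob at (330,190) in the 800-wide view (211,121 native), pivot near (285,280). Side: knob at (371,287) (237,184 native). The green (490,450) and red (396,480) cubes are decoys. The flask under the plate is the one to press; it isn't touched by the arm. There is only one lever. Now measuring the knob and the press yaw.

Run:
```python
from h import *
cs={c:cam(c) for c in ['scene','side']}
rays={}
for c,(u0,v0) in dict(scene=(211,121),side=(237,184)).items():
    im=cv2.imread(f'pics/{c}0.png'); g=cv2.cvtColor(im,cv2.COLOR_BGR2GRAY); d=np.load(f'pics/{c}0.npz')['d']
    w=8; sub=g[v0-w:v0+w+1,u0-w:u0+w+1]; m=(sub<60).astype(np.uint8)
    m=cv2.morphologyEx(m,cv2.MORPH_OPEN,np.ones((3,3)))
    vs,us=np.nonzero(m); u,v=us.mean()+u0-w,vs.mean()+v0-w
    zz=d[v0-w:v0+w+1,u0-w:u0+w+1][m>0]; z=np.median(zz)
    print(c,u,v,len(us),z,np.percentile(zz,[5,95]), world(u,v,z+.01,cs[c]).round(4), (g[v0-w:v0+w+1:2,u0-w:u0+w+1:2]).tolist() if 0 else '')
    a=np.array(cs[c]['xyz']);b=world(u,v,1,cs[c])-a; rays[c]=(a,b/np.linalg.norm(b))
A=np.zeros((3,3));B=np.zeros(3)
for a,b in rays.values():
    M=np.eye(3)-np.outer(b,b);A+=M;B+=M@a
k=np.linalg.solve(A,B);print('knob tri',k.round(4),[np.linalg.norm((np.eye(3)-np.outer(b,b))@(k-a)).round(4) for a,b in rays.values()])
# cloud of the press
for c in cs:
    d=np.load(f'pics/{c}0.npz')['d']; P=[]
    for v in range(105,300):
        for u in range(140,350):
            if d[v,u]>0: P.append(world(u,v,d[v,u],cs[c]))
    P=np.array(P); P=P[(abs(P[:,0]-.68)<.2)&(abs(P[:,1]+.08)<.16)]
    np.save(f'pics/{c}_cloud.npy',P)
    for lo,hi,n in [(.018,.027,'base'),(.198,.212,'head')]:
        Q=P[(P[:,2]>lo)&(P[:,2]<hi)][:,:2].astype(np.float32)
        print(c,n,len(Q),cv2.minAreaRect(Q))
    for z in np.arange(.22,.33,.015):
        Q=P[(abs(P[:,2]-z)<.006)&(P[:,0]<.72)&(P[:,1]<-.06)]
        print(z.round(3),len(Q),np.median(Q,0).round(4) if len(Q) else '')
```

```text
scene 210.82089552238807 121.19402985074626 67 1.3099732 [1.30470744 1.31884667] [ 0.5323 -0.1243  0.3292] 
side 236.80769230769232 182.59615384615384 104 0.9502209 [0.94570194 1.6152893 ] [ 0.5323 -0.1235  0.3315] 
knob tri [ 0.5329 -0.1231  0.3306] [np.float64(0.0007), np.float64(0.0007)]
scene base 1395 ((0.6874747276306152, -0.04098011553287506), (0.22955544292926788, 0.3326157331466675), 32.0249137878418)
scene head 1081 ((0.693707287311554, -0.09689676761627197), (0.09975388646125793, 0.1881590187549591), 83.7611083984375)
0.22 96 [ 0.6482 -0.1153  0.2202]
0.235 100 [ 0.648  -0.1149  0.2341]
0.25 70 [ 0.6488 -0.1241  0.2476]
0.265 22 [ 0.5891 -0.1291  0.2642]
0.28 24 [ 0.5762 -0.128   0.2802]
0.295 21 [ 0.5637 -0.1271  0.2943]
0.31 22 [ 0.5519 -0.1247  0.3107]
0.325 24 [ 0.5424 -0.1191  0.3256]
side base 1880 ((0.6702976822853088, -0.05445986986160278), (0.19994187355041504, 0.27077919244766235), 83.3988037109375)
side head 769 ((0.6926426887512207, -0.0986843854188919), (0.10403501987457275, 0.18408282101154327), 83.52107238769531)
0.22 152 [ 0.6715 -0.1267  0.2201]
0.235 118 [ 0.6479 -0.1268  0.2361]
0.25 84 [ 0.7019 -0.1285  0.2472]
0.265 26 [ 0.5872 -0.1346  0.2651]
0.28 32 [ 0.5741 -0.1327  0.2793]
0.295 28 [ 0.5616 -0.1313  0.2949]
0.31 29 [ 0.5494 -0.1307  0.309 ]
0.325 44 [ 0.5303 -0.136   0.3269]
```

Request:
send_rows(rows=[[0,0,-0.104,0,0,-0.03,0.088],[0,0,-0.104,0,0,-0.03,0.088],[0,0,-0.103,0,0,-0.03,0.088],[0,0,0,-0.023,-0.038,-0.004,0.088],[0,0,0,-0.023,-0.038,-0.004,0.088],[0,0,0,-0.023,-0.038,-0.004,0.088],[0,0,0,-0.023,-0.038,-0.004,0.088],[0,0,0,-0.023,-0.038,-0.004,0.088],[0,0,0,-0.023,-0.038,-0.004,0.088],[0,0,0,-0.023,-0.038,-0.004,0.088]], newtons=50)

```text
time_s: 1.53
position: [0.3575, 0.2592, 0.5213]
tool_rot: [0.055, 0.998, 0.0, 0.0]
force: [0.7, 0.7, -0.2]
width: 0.088
grasp_force: 0.0
```

Request:
send_rows(rows=[[0,0,0,-0.023,-0.038,-0.004,0.088],[0,0,0,-0.023,-0.038,-0.004,0.088],[0,0,0,-0.023,-0.038,-0.004,0.088],[0,0,0,-0.023,-0.038,-0.004,0.088],[0,0,0,-0.023,-0.038,-0.004,0.088],[0,0,0,-0.023,-0.038,-0.004,0.088],[0,0,0,-0.023,-0.038,-0.004,0.088],[0,0,0,0,0,0,0.088],[0,0,0,0,0,0,0.088],[0,0,0,0,0,0,0.088]])

```text
time_s: 2.37
position: [0.4793, -0.0025, 0.5468]
tool_rot: [0.056, 0.998, 0.0, -0.0]
force: [0.1, -0.7, -0.4]
width: 0.0878
grasp_force: 0.0
```

Request:
send_rows(rows=[[0,0,0,-0.0223,-0.038,-0.003,0.088],[0,0,0,-0.0223,-0.038,-0.003,0.088],[0,0,0,-0.0223,-0.038,-0.003,0.088],[0,0,0,0,0,0,0.088],[0,0,0,0,0,0,0.088],[0,0,0,0,0,0,0.088]])

```text
time_s: 2.87
position: [0.53, -0.1148, 0.5554]
tool_rot: [0.055, 0.999, 0.0, -0.0]
force: [-0.3, 0.5, 0.7]
width: 0.0879
grasp_force: 0.0
```

Run:
```python
from h import *
im,d,p=cap('wrist','w1'); s=arm.read_state(); print(s['position'].round(4),s['tool_rot'].round(4),s['force'].round(2))
print('knob expected px',proj([.5329,-.1231,.330],p), 'pivot',proj([.6615,-.1373,.175],p))
for t in ['lever_knob','press_plate']:
  for r in arm.find_in(t,'wrist')[:2]: print(t,r['confidence'],np.array(r['extent'])*[512,384,512,384])
cv2.imwrite('pics/c.png',im[...,::-1])
```

```text
[ 0.5299 -0.1145  0.5556] [ 5.420e-02  9.985e-01  3.000e-04 -1.000e-04] [ 0.17 -0.43  0.44]
knob expected px (np.float64(247.40519684360453), np.float64(211.22843588501937)) pivot (np.float64(251.68321289380825), np.float64(259.8978851065967))
lever_knob 0.66 [227.0208 186.816  269.9776 279.7824]
press_plate 0.51 [269.1072 198.2976 307.2    206.8992]
```

View pics/c.png

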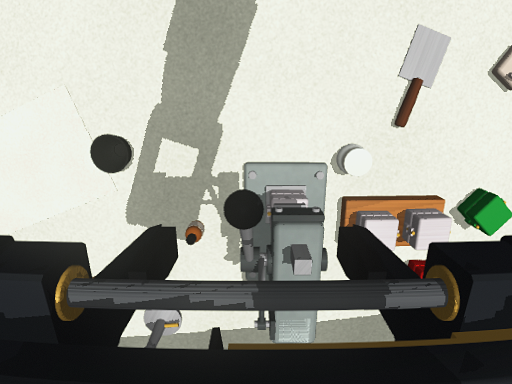

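Wrist view: knob at (243,210), expected (247,211) – the lever plane is ~2 mm further to -y; the press front is parallel to the image row, so yaw is right. Going down on the knob.

Request:
send_rows(rows=[[0,0,0,-0.004,-0.0096,0,0.088],[0,0,0,0,0,0.02,0.088],[0,0,0,0,0,0.03,0.088],[0,0,0,0,0,0.03,0.088],[0,0,0,0,0,0,0.06],[0,0,0,0,0,0,0.04],[0,0,0,0,0,0,0.02],[0,0,0,0,0,0,0.02],[0,0,0,0,0,0,0.02],[0,0,0,0,0,0,0.02]], newtons=50)

```text
time_s: 3.85
position: [0.5334, -0.1266, 0.4772]
tool_rot: [0.055, 0.998, -0.001, 0.001]
force: [-0.2, 0.2, 0.5]
width: 0.0496
grasp_force: 0.0
```

Request:
send_rows(rows=[[0,0,0,0,0,0,0.02],[0,0,0,0,0,0,0.02],[0,0,0,0,0,0,0.02]])

```text
time_s: 4.1
position: [0.5332, -0.1263, 0.4758]
tool_rot: [0.055, 0.998, 0.0, 0.0]
force: [1.5, 8.9, 1.9]
width: 0.0303
grasp_force: 4.7
```

Run:
```python
from h import *
s=arm.read_state(); print({k:np.round(v,4) for k,v in s.items()})
im,d,p=cap('side','s2'); cv2.imwrite('pics/d.png',cv2.resize(im[130:300,180:380],(800,600),interpolation=cv2.INTER_CUBIC)[...,::-1])
```

```text
{'time_s': np.float64(4.1), 'q': array([-4.4950e-01,  6.8200e-02,  1.5885e+00,  7.0000e-04,  1.4848e+00,
       -1.9096e+00]), 'joint_vel': array([0.0115, 0.0005, 0.0059, 0.0455, 0.0143, 0.0002]), 'joint_efforts': array([-2.52890e+00, -3.89357e+01, -3.59317e+01, -1.65690e+00,
       -4.76400e-01, -5.60000e-03]), 'position': array([ 0.5332, -0.1263,  0.4758]), 'tool_rot': array([5.530e-02, 9.985e-01, 3.000e-04, 2.000e-04]), 'force': array([1.5343, 8.8917, 1.8838]), 'moment': array([ 1.494 , -0.1743, -0.0049]), 'grasp_force': np.float64(4.6926), 'width': np.float64(0.0303)}
```

View pics/d.png

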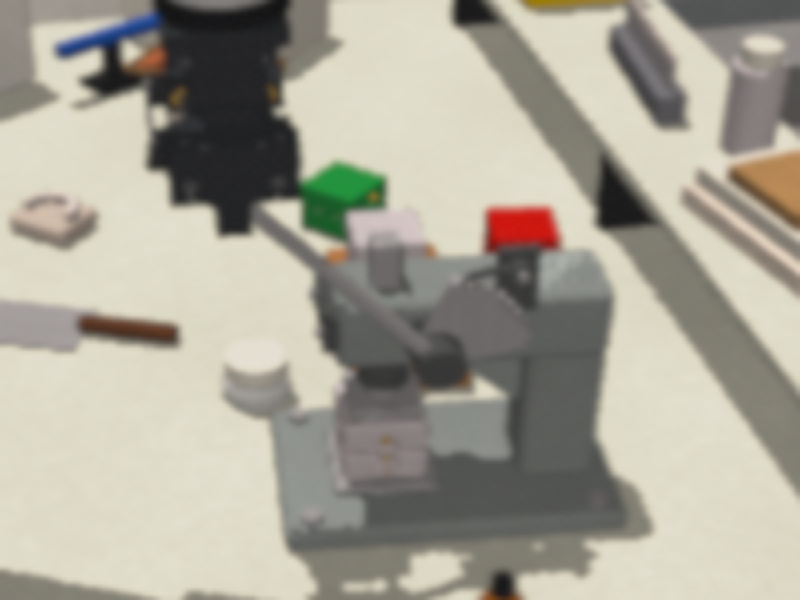

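The fingers close on the knob (30.3 mm wide, as they should). Relieve the side force and let the grip settle.

Request:
send_rows(rows=[[0,0,0,0,0.0015,0,0.02],[0,0,0,0,0,0,0.02],[0,0,0,0,0,0,0.02],[0,0,0,0,0,0,0.02],[0,0,0,0,0,0,0.02],[0,0,0,0,0,0,0.02]], newtons=50)

```text
time_s: 4.65
position: [0.5334, -0.1251, 0.4757]
tool_rot: [0.055, 0.998, -0.0, 0.0]
force: [0.3, -1.3, 2.2]
width: 0.0268
grasp_force: 49.6
```

```bash
cat > st.py <<'E'
from h import *
s=arm.read_state(); R=Rotation.from_quat(s['tool_rot']).as_matrix(); g=s['position']+R@[0,0,.147]; f=s['force']
F=np.array([-.9938,.111]); piv=np.array([.6607,-.1388,.175])
r=(g[:2]-piv[:2])@F; h=g[2]-.175; e=np.arctan2(h,r); t=f[:2]@F*np.sin(e)-f[2]*np.cos(e)
print('t',s['time_s'],'g',g.round(4),'rad',np.hypot(r,h).round(4),'theta',(.8727-e).round(4),'clicks',((.8727-e)/.1396).round(2),'tang',t.round(2),'radial',(f[:2]@F*np.cos(e)+f[2]*np.sin(e)).round(2),'lat',(f[:2]@[.111,.9938]).round(2),'grip',s['grasp_force'].round(1),s['width'].round(4))
E
python3 st.py
```

```text
Traceback (most recent call last):
  File "st.py", line 5, in <module>
    print('t',s['time_s'],'g',g.round(4),'rad',np.hypot(r,h).round(4),'theta',(.8727-e).round(4),'clicks',((.8727-e)/.1396).round(2),'tang',t.round(2),'radial',(f[:2]@F*np.cos(e)+f[2]*np.sin(e)).round(2),'lat',(f[:2]@[.111,.9938]).round(2),'grip',s['grasp_force'].round(1),s['width'].round(4))
                                                                                                                                                                                                                                                       ^^^^^^^^^^^^^^^^^^^^^^
AttributeError: 'float' object has no attribute 'round'
```

```bash
sed -i "s/s\['grasp_force'\].round(1),s\['width'\].round(4)/round(s['grasp_force'],1),round(float(s['width']),4)/; s/.6607,-.1388,.175/.6612,-.1394,.175/" st.py; python3 st.py
python3 - <<'E'
import numpy as np
c=np.arange(0,7.6,.25); e=.8727-c*.1396; x=200*np.cos(e); z=-200*np.sin(e)
for i in range(1,len(c)): print(c[i],(x[i]-x[i-1]).round(2),(z[i]-z[i-1]).round(2))
E
```

```text
t 4.65 g [ 0.5334 -0.1252  0.3287] rad 0.2004 theta -0.0015 clicks -0.01 tang -1.7 radial 1.4 lat -1.31 grip 49.6 0.0268
0.25 5.27 4.58
0.5 5.1 4.76
0.75 4.94 4.94
1.0 4.76 5.1
1.25 4.58 5.27
1.5 4.39 5.42
1.75 4.2 5.57
2.0 4.0 5.72
2.25 3.8 5.85
2.5 3.6 5.98
2.75 3.38 6.1
3.0 3.17 6.22
3.25 2.95 6.33
3.5 2.73 6.42
3.75 2.5 6.52
4.0 2.27 6.6
4.25 2.04 6.67
4.5 1.81 6.74
4.75 1.57 6.8
5.0 1.33 6.85
5.25 1.09 6.89
5.5 0.85 6.93
5.75 0.61 6.95
6.0 0.37 6.97
6.25 0.12 6.98
6.5 -0.12 6.98
6.75 -0.36 6.97
7.0 -0.61 6.95
7.25 -0.85 6.93
7.5 -1.09 6.89
```

Request:
send_rows(rows=[[0,0,0,0.0026,0,0.0023,0.02],[0,0,0,0.0026,0,0.0023,0.02],[0,0,0,0,0,0,0.02],[0,0,0,0,0,0,0.02]])

```text
time_s: 4.98
position: [0.5285, -0.1245, 0.4718]
tool_rot: [0.055, 0.998, -0.0, 0.001]
force: [3.5, -1.3, 5.2]
width: 0.0262
grasp_force: 49.5
```

Request:
send_rows(rows=[[0,0,0,0.0026,0,0.0024,0.02],[0,0,0,0.0026,0,0.0024,0.02],[0,0,0,0,0,0,0.02],[0,0,0,0,0,0,0.02]])

```text
time_s: 5.32
position: [0.5229, -0.1239, 0.466]
tool_rot: [0.055, 0.998, -0.0, -0.0]
force: [0.4, -1.1, 2.9]
width: 0.0267
grasp_force: 49.6
```

```bash
python3 st.py
```

```text
t 5.3167 g [ 0.5229 -0.1239  0.319 ] rad 0.2003 theta 0.0703 clicks 0.5 tang -2.35 radial 1.7 lat -1.06 grip 49.6 0.0267
```

Request:
send_rows(rows=[[0,0,0,0.0025,0,0.0025,0.02],[0,0,0,0.0025,0,0.0025,0.02],[0,0,0,0,0,0,0.02],[0,0,0,0,0,0,0.02]])

```text
time_s: 5.65
position: [0.5179, -0.1234, 0.4608]
tool_rot: [0.055, 0.998, -0.0, -0.0]
force: [1.7, -1.6, 0.8]
width: 0.0265
grasp_force: 49.7
```

```bash
python3 st.py
```

```text
t 5.65 g [ 0.5178 -0.1234  0.3138] rad 0.2002 theta 0.1068 clicks 0.77 tang -1.89 radial -0.75 lat -1.41 grip 49.7 0.0265
```

Request:
send_rows(rows=[[0,0,0,0.0024,0,0.0026,0.02],[0,0,0,0.0024,0,0.0025,0.02],[0,0,0,0,0,0,0.02],[0,0,0,0,0,0,0.02]])

```text
time_s: 5.98
position: [0.5134, -0.1229, 0.4562]
tool_rot: [0.055, 0.998, -0.0, 0.001]
force: [5.0, -1.7, 3.7]
width: 0.0266
grasp_force: 49.6
```

```bash
python3 st.py
```

```text
t 5.9833 g [ 0.5137 -0.1229  0.3092] rad 0.2001 theta 0.1376 clicks 0.99 tang -6.2 radial -1.34 lat -1.12 grip 49.6 0.0266
```

The angle tracks well and the pawl's pattern is visible (fall, then jump at notch 1). Going on to notch 2, with readings.

Request:
send_rows(rows=[[0,0,0,0.0023,0,0.0026,0.02],[0,0,0,0.0023,0,0.0027,0.02],[0,0,0,0,0,0,0.02],[0,0,0,0,0,0,0.02]])

```text
time_s: 6.32
position: [0.5092, -0.1223, 0.4517]
tool_rot: [0.055, 0.998, -0.0, 0.002]
force: [6.2, -0.9, 6.0]
width: 0.0267
grasp_force: 49.4
```

```bash
python3 st.py
```

```text
t 6.3167 g [ 0.5098 -0.1225  0.3047] rad 0.2001 theta 0.1675 clicks 1.2 tang -8.64 radial -0.92 lat -0.18 grip 49.4 0.0267
```

Request:
send_rows(rows=[[0,0,0,0.0022,0,0.0027,0.02],[0,0,0,0.0022,0,0.0027,0.02],[0,0,0,0,0,0,0.02],[0,0,0,0,0,0,0.02]])

```text
time_s: 6.65
position: [0.5052, -0.1219, 0.447]
tool_rot: [0.055, 0.998, -0.001, 0.003]
force: [7.7, -0.4, 8.2]
width: 0.0271
grasp_force: 49.5
```

```bash
python3 st.py
```

```text
t 6.65 g [ 0.506  -0.1221  0.3   ] rad 0.2 theta 0.1977 clicks 1.42 tang -11.23 radial -0.93 lat 0.45 grip 49.5 0.0271
```

Request:
send_rows(rows=[[0,0,0,0.0021,0,0.0028,0.02],[0,0,0,0.0021,0,0.0028,0.02],[0,0,0,0,0,0,0.02],[0,0,0,0,0,0,0.02]])

```text
time_s: 6.98
position: [0.5009, -0.1214, 0.4413]
tool_rot: [0.055, 0.998, -0.001, 0.003]
force: [6.9, -0.6, 8.1]
width: 0.0274
grasp_force: 49.5
```

```bash
python3 st.py
```

```text
t 6.9833 g [ 0.5016 -0.1216  0.2943] rad 0.2 theta 0.2337 clicks 1.67 tang -10.61 radial -0.72 lat 0.12 grip 49.5 0.0274
```

Request:
send_rows(rows=[[0,0,0,0.002,0,0.0029,0.02],[0,0,0,0.002,0,0.0028,0.02],[0,0,0,0,0,0,0.02],[0,0,0,0,0,0,0.02]])

```text
time_s: 7.32
position: [0.4969, -0.1209, 0.4356]
tool_rot: [0.055, 0.998, -0.001, 0.002]
force: [5.8, -0.4, 9.1]
width: 0.0275
grasp_force: 49.5
```

```bash
python3 st.py
```

```text
t 7.3167 g [ 0.4976 -0.1212  0.2886] rad 0.2 theta 0.2685 clicks 1.92 tang -10.72 radial 0.4 lat 0.27 grip 49.5 0.0275
```

Pull rose to ~11 N past 1.25 clicks (vs 2 N at 0.5): the plate seats at 1.25, so the target would be notch 4. On to notch 3, to confirm.

Request:
send_rows(rows=[[0,0,0,0.0019,0,0.0029,0.02],[0,0,0,0.0019,0,0.0029,0.02],[0,0,0,0,0,0,0.02],[0,0,0,0,0,0,0.02]])

```text
time_s: 7.65
position: [0.4934, -0.1206, 0.4306]
tool_rot: [0.055, 0.998, -0.001, 0.003]
force: [6.5, -0.3, 11.1]
width: 0.0271
grasp_force: 49.3
```

```bash
python3 st.py
```

```text
t 7.65 g [ 0.4943 -0.1208  0.2836] rad 0.2 theta 0.2985 clicks 2.14 tang -12.9 radial 0.57 lat 0.42 grip 49.3 0.0271
```

Request:
send_rows(rows=[[0,0,0,0.0018,0,0.003,0.02],[0,0,0,0.0018,0,0.003,0.02],[0,0,0,0,0,0,0.02],[0,0,0,0,0,0,0.02]])

```text
time_s: 7.98
position: [0.4896, -0.1201, 0.4244]
tool_rot: [0.055, 0.998, -0.001, 0.003]
force: [6.0, -1.3, 10.1]
width: 0.0271
grasp_force: 49.2
```

```bash
python3 st.py
```

```text
t 7.9833 g [ 0.4904 -0.1204  0.2774] rad 0.2 theta 0.3352 clicks 2.4 tang -11.8 radial -0.07 lat -0.6 grip 49.2 0.0271
```

Request:
send_rows(rows=[[0,0,0,0.0017,0,0.003,0.02],[0,0,0,0.0017,0,0.0031,0.02],[0,0,0,0,0,0,0.02],[0,0,0,0,0,0,0.02]])

```text
time_s: 8.32
position: [0.4861, -0.1197, 0.418]
tool_rot: [0.055, 0.998, -0.001, 0.002]
force: [4.2, 0.1, 11.0]
width: 0.0271
grasp_force: 48.8
```

```bash
python3 st.py
```

```text
t 8.3167 g [ 0.4868 -0.12    0.271 ] rad 0.2 theta 0.372 clicks 2.66 tang -11.67 radial 1.64 lat 0.54 grip 48.8 0.0271
```

Request:
send_rows(rows=[[0,0,0,0.0016,0,0.0031,0.02],[0,0,0,0.0016,0,0.0031,0.02],[0,0,0,0,0,0,0.02],[0,0,0,0,0,0,0.02]])

```text
time_s: 8.65
position: [0.4829, -0.1194, 0.4116]
tool_rot: [0.055, 0.998, -0.001, 0.002]
force: [3.8, -0.1, 10.8]
width: 0.0274
grasp_force: 48.6
```

```bash
python3 st.py
```

```text
t 8.65 g [ 0.4835 -0.1196  0.2646] rad 0.2 theta 0.4082 clicks 2.92 tang -11.34 radial 1.49 lat 0.27 grip 48.6 0.0274
```

No second 7 N step at 2.25, so the seat at 1.25 is confirmed; third notch after it is notch 4 (0.559 rad). Advancing to it.

Request:
send_rows(rows=[[0,0,0,0.0015,0,0.0031,0.02],[0,0,0,0.0015,0,0.0032,0.02],[0,0,0,0,0,0,0.02],[0,0,0,0,0,0,0.02]])

```text
time_s: 8.98
position: [0.4801, -0.119, 0.406]
tool_rot: [0.055, 0.998, -0.001, 0.003]
force: [3.1, 0.6, 14.2]
width: 0.0272
grasp_force: 47.9
```

```bash
python3 st.py
```

```text
t 8.9833 g [ 0.4809 -0.1193  0.259 ] rad 0.2 theta 0.439 clicks 3.14 tang -14.16 radial 3.22 lat 0.89 grip 47.9 0.0272
```

Request:
send_rows(rows=[[0,0,0,0.0014,0,0.0032,0.02],[0,0,0,0.0014,0,0.0032,0.02],[0,0,0,0,0,0,0.02],[0,0,0,0,0,0,0.02]])

```text
time_s: 9.32
position: [0.4772, -0.1187, 0.3994]
tool_rot: [0.055, 0.998, -0.001, 0.002]
force: [3.0, 1.3, 13.2]
width: 0.0271
grasp_force: 48.0
```

```bash
python3 st.py
```

```text
t 9.3167 g [ 0.478  -0.119   0.2524] rad 0.2 theta 0.4751 clicks 3.4 tang -13.24 radial 2.51 lat 1.59 grip 48.0 0.0271
```

Request:
send_rows(rows=[[0,0,0,0.0013,0,0.0032,0.02],[0,0,0,0.0012,0,0.0032,0.02],[0,0,0,0,0,0,0.02],[0,0,0,0,0,0,0.02]])

```text
time_s: 9.65
position: [0.4747, -0.1185, 0.3927]
tool_rot: [0.055, 0.998, -0.001, 0.002]
force: [3.6, -0.1, 11.7]
width: 0.0272
grasp_force: 48.1
```

```bash
python3 st.py
```

```text
t 9.65 g [ 0.4753 -0.1187  0.2457] rad 0.2 theta 0.5112 clicks 3.66 tang -12.24 radial 0.74 lat 0.27 grip 48.1 0.0272
```

Request:
send_rows(rows=[[0,0,0,0.0012,0,0.0033,0.02],[0,0,0,0.0011,0,0.0033,0.02],[0,0,0,0,0,0,0.02],[0,0,0,0,0,0,0.02]])

```text
time_s: 9.98
position: [0.4723, -0.1182, 0.3859]
tool_rot: [0.055, 0.998, -0.001, 0.002]
force: [3.5, -0.1, 11.2]
width: 0.0268
grasp_force: 48.1
```

```bash
python3 st.py
```

```text
t 9.9833 g [ 0.4728 -0.1184  0.2389] rad 0.2 theta 0.5474 clicks 3.92 tang -11.75 radial 0.27 lat 0.26 grip 48.1 0.0268
```

Now the last bit, to feel the third click, then hold.

Request:
send_rows(rows=[[0,0,0,0.0006,0,0.0018,0.02],[0,0,0,0.0006,0,0.0018,0.02],[0,0,0,0,0,0,0.02],[0,0,0,0,0,0,0.02],[0,0,0,0,0,0,0.02],[0,0,0,0,0,0,0.02]])

```text
time_s: 10.48
position: [0.4713, -0.1181, 0.3829]
tool_rot: [0.055, 0.998, -0.001, 0.002]
force: [2.4, 1.6, 14.1]
width: 0.0267
grasp_force: 47.8
```

```bash
python3 st.py
python3 - <<'E'
from h import *
im,d,p=cap('side','s3'); cv2.imwrite('pics/e.png',cv2.resize(im[130:300,180:380],(800,600),interpolation=cv2.INTER_CUBIC)[...,::-1])
E
```

```text
t 10.4833 g [ 0.4719 -0.1183  0.2359] rad 0.2 theta 0.563 clicks 4.03 tang -14.08 radial 2.22 lat 1.85 grip 47.8 0.0267
```

View pics/e.png

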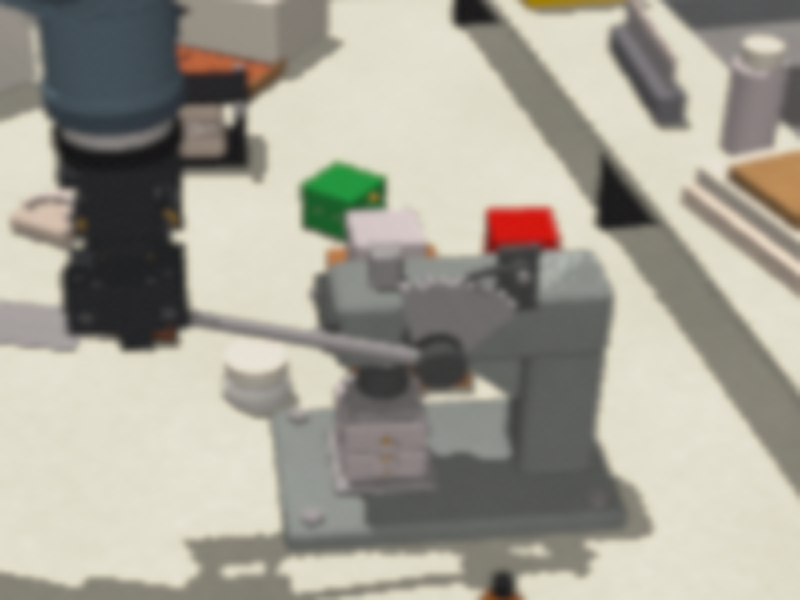

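Request:
send_rows(rows=[[0,0,0,0,0,0,0.02],[0,0,0,0,0,0,0.02],[0,0,0,0,0,0,0.02],[0,0,0,0,0,0,0.02],[0,0,0,0,0,0,0.02]])

```text
time_s: 10.95
position: [0.4713, -0.1181, 0.3829]
tool_rot: [0.055, 0.998, -0.001, 0.002]
force: [2.5, 0.5, 13.7]
width: 0.0266
grasp_force: 47.8
```

```bash
python3 st.py
```

```text
t 10.95 g [ 0.4719 -0.1183  0.2359] rad 0.1999 theta 0.563 clicks 4.03 tang -13.78 radial 1.88 lat 0.78 grip 47.8 0.0266
```

The pull jumped from 11.7 to 14 N at 4.03 clicks, so the pawl is in notch 4. The picture shows the fingers on the knob, the lever about 18° above level, and the flask and neighbours unmoved. Handing in.

```bash
python3 -c "
from rig import arm
print(arm.close_job())"
```

```text
the job is handed in; nothing more can be done
None
```

I handed the job in with the fingers still holding the lever in the third notch after seating: about 0.563 rad with a 14 N pull, the plate having seated about 1.25 clicks from rest. The hand-in returned no verdict.

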